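Seat a keyed scraper-knife cassette in its clamping nest and lay the retaining bar over it

TASK

Get the scraper-knife cassette ready for its knife change: put it into the pocket of the clamping nest, turned so that its notch goes over the key and it sits fully home on the pocket floor; feel it in gently, never forcing it down on the key. Then lay the forked steel retaining bar over it, resting in both saddles and centred lengthwise so that the swing bolts could be swung up into its forks. Set both parts down rather than dropping them, and leave everything else on the machine bed where it is.

Things in the scene. Friction and masses are not known exactly. Their poses are not given: they have to be found in the camera images.
- cassette: Scraper-knife cassette: loose upright aluminium block, 72 (its x) x 50 (y) x 46 mm high, 0.3 to 0.6 kg. Origin: centre of its underside. A dark knife plate on each x end, 4 mm thick, 23 to 45 mm up, makes it 78 mm long there. Same both ways round but for one notch (see cassette_notch). Grip it across the flat 50 mm sides; once seated, all that is over 20 mm above its underside stands clear of the pocket.
- cassette_notch (a point): Point on the cassette's underside at its x = +22, y = +25 mm: middle of the mouth of the one notch, 16 mm wide (x) and 12 mm deep (y), cut through the full height of the +y long side, off-centre towards the +x end. Seated, it lies at key.
- nest: Clamping nest, steel fixture bolted to the bed; its place and yaw vary. Origin: centre of its underside; x along its length, z up. Base plate 180 x 90 x 8 mm, carrying an open-topped pocket with a key, two saddle cheeks and, outside each cheek, a swing bolt 8 mm thick, pivoted at x = -76 / +76 mm and hanging outwards to 117 mm from the centre (bolts do not move).
- nest_floor (a point): Centre of the pocket floor, 8 mm above the bed: where the centre of the cassette's underside goes. Pocket inside 75 (nest x) x 53 mm (nest y), 20 mm deep, wall tops 28 mm above the bed, 4 mm 45-degree lead-in round the mouth.
- key: The nest's key, a steel rib bolted to the inside of the pocket's +y long wall, 10 mm wide (x), sticking 10.5 mm into the pocket (towards -y), its roof-shaped top 29 mm above the bed. Origin: its foot, at the wall on the pocket floor, nest x = +22, y = +26.5 mm; axes as the nest's. A cassette the wrong way round stops on it, about 20 mm too high.
- nest_saddles (a point): Midway between the two saddle floors, 55 mm above the bed, on the nest's centre. The cheeks stand at nest x = -56 and +56 mm, 12 mm thick, 48 mm wide (y), tops 67 mm above the bed; each has an open-topped slot 24 mm wide centred on y = 0, flared to 32 mm at the top. The top of a seated cassette is 1 mm below the saddle floors.
- bar: Retaining bar: straight steel bar lying loose flat on the bed, 176 mm long (its x), 20 mm wide (y), 18 mm high, 0.36 to 0.54 kg, both ends forked (slot 10 mm wide, 24 mm deep). Same both ways round. Origin: centre of its underside, z up. Solid within 64 mm either side of the middle.
- bar_middle (a point): Centre of the bar, 9 mm above its underside.
- roller: Bystander: spare grey pressure roller lying flat, 68 mm diameter, 33 mm high; origin under its centre.
- spanner: Bystander: steel spanner 180 mm long lying along its x.
- hexkey: Bystander: L-shaped dark hex key, arms about 95 and 32 mm, 6 mm thick, lying flat.
- gauge: Bystander: round pressure gauge, 52 mm diameter, 25 mm high, lying face up with a short brass stem.
- grease_tin: Bystander: grey grease tin with steel lid, 60 mm diameter, 62 mm high, upright; origin under its centre.
- brush: Bystander: cleaning brush 170 mm long, lying along its x.
There are look-alikes about, which are no part of the job. What is shaped like the bar but green is not meant.

How it is judged:
By the outcome, as a careful person would: the job done as asked, in the order asked, and still so for the second after the job is handed in, with the robot touching nothing.
It also fails if it takes over 72 s, if anything falls off the work surface, if the arm or the gripper's body presses on something with over 40 N, if the wrist force passes 120 N, or if a joint passes its speed limit or range.

ROBOT

A 6-joint arm with a two-finger parallel gripper is mounted at the origin on the work surface. World frame = base frame: x ahead of the robot, y to its left, z up, the work surface at z = 0. Lengths are in m, angles in rad, forces in N, time in s.
With the tool pointing down it reaches from about 0.4 to 0.825 m from the base axis. Payload 7 kg.
Tool frame: the origin (TCP) lies midway between the tips of the shut fingers; the grasp point (between the pads) lies 19 mm behind it; z points along the fingers, y is the line along which they close (so a half turn about z gives the same grasp; the last joint's range is limited). The gripper opens to 88 mm and grips with 3 to 60 N. Pads are 19 mm wide; open, the fingers measure 130 mm over their backs; the gripper's body (78 mm by 193 mm) begins 47 mm behind the grasp point.
Start: joints at [1.5, 0.359, 0.012, 0, -1.224, -0.288], TCP at [0.237, 0.632, 0.227] pointing down, gripper open.
Joint ranges: [-3.07, 3.07], [-1.43, 2.12], [-1.02, 1.25], [-3.03, 1.67], [-3.05, -0], [-3.03, 3.03]. Speed limits (rad/s): [2.39, 2.39, 3.01, 3.14, 3.14, 3.14].

INTERFACE

Orientations are given as [roll, pitch, yaw] about the fixed x, y, z axes, in that order (R = Rz(yaw) Ry(pitch) Rx(roll)).
In Python, from station import get_state, grab_frame, calibration, job_done, boxes_of, regions_of, spot_point gives the robot as it stands. The module is installed in compiled form; this text tells all that it offers.
- The arm moves only by the tool arm_command, never from a script. Its argument "commands" is a list of rows, each an object of numbers: "tx", "ty", "tz": the shift along the tool's x, y, z each as a share of 25 cm, from -1 to 1; "twist": the turn about the tool's z as a share of 180 degrees, from -1 to 1. A call has exactly 8 rows; each row is the pose to reach, as a shift and turn from the pose commanded when the call began, along the tool's axes at that moment, turning the shorter way round; what a row does not reach only later rows make up. A row lasts 1/12 s, in which the tool goes at most 41.7 mm and 7.16 degrees, less where a joint would pass 70% of its speed; a pose out of reach is approached as far as the arm can. A call with a number of a shift or a turn outside -1 to 1 is refused whole. A call with a gripper value outside its range is refused whole. "claw" is the opening, from 0 (shut) to 1 (fully open), set as the call begins (left out, the last holds). The fingers move at their own pace and stop on an object; "grip_force" is the grip in N (left out, the last holds). Time passes only in rows, so rows that repeat a pose let the fingers close, or fill a call up. It gives the time, the measured TCP pose, the force, the opening and the grip force at its end, in the units of the state.
- get_state(): the state, without advancing time (a new reading comes with each control period).
- grab_frame(name): name is "side" or "top" or "wrist"; returns the picture (400x640x3 uint8, red, green, blue); there is no depth.
- calibration(name): a dict with "camera_matrix" (3x3 intrinsics, pixels), "extrinsics" (4x4, takes a point from camera to world coordinates). Camera axes: x right, y down, z forward; pixel columns grow to the right and rows downward; lengths in m; the calibration is good to about 2 mm. The wrist camera is an equidistant fisheye: a pixel r from the principal point sees the ray r / f radians off the axis. A picture is of the moment at which its call begins: read the wrist's pose just before it. calibration takes no time and is no camera call; for the wrist camera it gives the pose at the moment of the call.
- job_done(): hands the job in; it is judged then, once.
Trained networks look in the newest picture that a camera, given by its name, has taken for a name from the list of things; names that differ only in an ending like _2 or _b are one class to them, and where a whole thing is asked for, a point or a joint stands for the part that bears it (a point fixed in the world has none). Each returns a list of dicts, best first, with "score" (0 to 1); they miss things now and then, are a little off and sometimes report something else, mostly with a low value. They report only what shows in the picture. A call takes as long as a camera call. They do not tell look-alikes from the thing itself.
- boxes_of(query, camera): "rect" ([left, top, right, bottom] in pixels, round what is visible of it).
- regions_of(query, camera): "region" (400x640 bool, what is visible of it) and "rect" ([left, top, right, bottom] in pixels, round what is visible of it).
- spot_point(query, camera): "uv" ([column, row] in pixels: a listed point, or the origin of a listed thing).
The state is a dict: "t": time; "q": joint angles; "qd": joint speeds; "joint_efforts": joint torques, N m; "eef_pos": TCP position; "ee_rot": TCP orientation; "force": force on the tool from outside, world axes, zero at the start; "moment": the same for the moment, N m; "width": finger opening in m; "gripper_force": force on a finger pad.
Only numpy, scipy, OpenCV 4.12 (cv2) and the standard library are available. Lean on these libraries where they do the work, as an engineer would, in place of code of your own. Each camera call takes 0.05 s, during which the arm holds its last target. There are 200 camera calls.

## Working session

There is one attempt and no reset: what is moved stays moved. The work goes in short steps, Python scripts to look and compute and a tool call to move; the robot and the scene stay as the last step left them, time stands still between calls to the robot, and variables do not carry over. Pictures are saved under pics/ and viewed, at most 13 in all, crops included, and the job is handed in when it is done.

Besides the shell and the picture viewer there is one more tool, called after ">>>" as a command line: name --argument value ..., lists and objects as JSON in quotes. arm_command: Moves the arm, as the interface text tells. Shift numbers are shares of 25 cm and turn numbers shares of 180 degrees, none past 1 either way. Its arguments: {"type":"object","properties":{"commands":{"type":"array"},"claw":{"type":"number"},"grip_force":{"type":"number"}},"required":["commands"]}

```bash
mkdir -p pics
cat > h.py <<'E'
import numpy as np, cv2
from station import *
def save(im,n): cv2.imwrite('pics/'+n,cv2.cvtColor(im,cv2.COLOR_RGB2BGR))
def ray(cam,uv,cal=None):
    c=cal or calibration(cam);K=np.array(c['camera_matrix']);T=np.array(c['extrinsics'])
    p=np.array([(uv[0]-K[0,2])/K[0,0],(uv[1]-K[1,2])/K[1,1]])
    if cam=='wrist':
        r=np.hypot(*p); d=np.array([*(p/max(r,1e-9)*np.sin(r)),np.cos(r)])
    else: d=np.array([*p,1.])
    return T[:3,3],T[:3,:3]@d
def at(cam,uv,z,cal=None):
    o,d=ray(cam,uv,cal); return o+d*(z-o[2])/d[2]
def proj(cam,P,cal=None):
    c=cal or calibration(cam);K=np.array(c['camera_matrix']);T=np.array(c['extrinsics'])
    q=T[:3,:3].T@(np.array(P)-T[:3,3])
    if cam=='wrist':
        r=np.hypot(q[0],q[1]);th=np.arctan2(r,q[2]);n=q[:2]/max(r,1e-9)*th
    else:n=q[:2]/q[2]
    return np.array([n[0]*K[0,0]+K[0,2],n[1]*K[1,1]+K[1,2]])
E
python3 - <<'E'
from h import *
np.set_printoptions(precision=3,suppress=True)
s=get_state();print(s['eef_pos'],s['ee_rot'],s['force'],s['t'])
for c in ['top','side']:
    im=grab_frame(c);save(im,c+'0.png')
    print(c,calibration(c))
    for q in ['cassette','bar','nest']:
        for r in boxes_of(q,c)[:4]: print(q,r['score'],np.array(r['rect']))
    for q in ['cassette','cassette_notch','nest_floor','key','nest_saddles','bar_middle']:
        for r in spot_point(q,c)[:3]: print(q,r['score'],np.array(r['uv']))
E
```

```text
[0.237 0.632 0.226] [ 3.14  -0.    -0.359] [-0.145 -0.141 -0.593] 0.0
top {'camera_matrix': array([[378.625,   0.   , 316.659],
       [  0.   , 378.625, 197.713],
       [  0.   ,   0.   ,   1.   ]]), 'extrinsics': array([[-0.017, -0.992,  0.125,  0.388],
       [-1.   ,  0.017, -0.001, -0.09 ],
       [-0.001, -0.125, -0.992,  1.054],
       [ 0.   ,  0.   ,  0.   ,  1.   ]])}
cassette 0.79 [145.5 201.5 180.5 233.7]
cassette 0.58 [278.  147.  320.3 223.9]
bar 0.74 [339.2 267.  389.5 320. ]
bar 0.66 [369.6 185.9 392.9 250.2]
nest 0.86 [277.7 147.6 317.5 221.9]
nest 0.45 [371.7 185.8 392.  252.1]
cassette 0.55 [166.6 214.5]
cassette 0.5 [301.4 183.3]
cassette 0.46 [298.3 182.8]
cassette_notch 0.73 [165.8 225.4]
nest_floor 0.9 [300.2 189.7]
key 0.69 [164.8 227.9]
nest_saddles 0.9 [299.1 182.9]
nest_saddles 0.62 [174.7 133.7]
nest_saddles 0.36 [384.5 223.5]
bar_middle 0.9 [382.1 219.1]
bar_middle 0.58 [364.8 291.4]
side {'camera_matrix': array([[364.7  ,   0.   , 319.435],
       [  0.   , 364.7  , 200.607],
       [  0.   ,   0.   ,   1.   ]]), 'extrinsics': array([[-0.977, -0.157,  0.146,  0.383],
       [-0.215,  0.736, -0.642,  0.5  ],
       [-0.007, -0.658, -0.753,  0.785],
       [ 0.   ,  0.   ,  0.   ,  1.   ]])}
cassette 0.91 [274.6 364.  314.8 400. ]
bar 0.83 [323.7 169.5 380.3 184.1]
bar 0.65 [398.8 176.7 443.2 221.4]
nest 0.64 [261.8 203.2 342.5 256.2]
nest 0.61 [347.7 274.8 364.3 312.1]
cassette 0.95 [293.1 392.4]
cassette_notch 0.27 [354.4 178.7]
nest_floor 0.71 [297.5 232.1]
key 0.47 [311.1 228.2]
nest_saddles 0.62 [296.8 222.3]
bar_middle 0.9 [351.2 176.9]
bar_middle 0.89 [417.7 197.8]
```

Run:
```python
import cv2,numpy as np
a=cv2.imread('pics/top0.png')
c=a[110:340,130:410];cv2.imwrite('pics/c1.png',cv2.resize(c,(728,598),interpolation=cv2.INTER_CUBIC))
from h import *
print(at('top',[163,217],0.046),at('top',[382,219],0.009),at('top',[364.8,292],0.009),at('top',[300,186],0.03))
```

```text
[0.47012706 0.31899541 0.046     ] [ 0.45708751 -0.27098102  0.009     ] [ 0.26099422 -0.21695673  0.009     ] [ 0.54991349 -0.04656229  0.03      ]
```

View pics/c1.png

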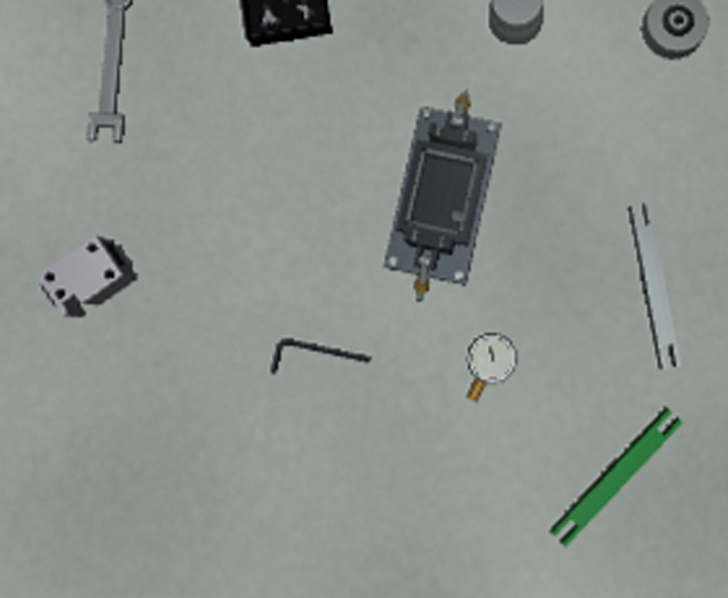

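View pics/side0.png

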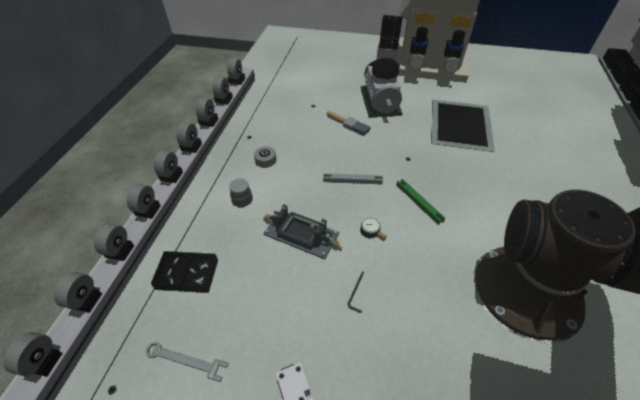

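Candidates for the bar: silver bar at top (382,219), and a green one at (365,291), which I reject. Cassette at (163,217), notch at its lower left (159,228); the nest at (300,186), key on its right side near (306,193). Next I move over the cassette for a close look.

```bash
cat >> h.py <<'E'
from scipy.spatial.transform import Rotation as Ro
def cmd(p,yawdeg=None):
    s=get_state();R=Ro.from_euler('xyz',s['ee_rot']).as_matrix()
    d=R.T@(np.array(p)-s['eef_pos'])/0.25
    y=np.degrees(s['ee_rot'][2]); tw=0 if yawdeg is None else -((yawdeg-y+180)%360-180)/180
    print('t %.2f pos'%s['t'],np.round(s['eef_pos'],4),'yaw %.2f'%y,'F',np.round(s['force'],1),'w',round(s['width'],4),'cmd txyz',np.round(d,4),'twist',round(tw,4))
E
python3 - <<'E'
from h import *
c=calibration('wrist');print(c)
cmd([.46,.32,.25],-57)
E
```

```text
{'camera_matrix': array([[309.70691629,   0.        , 314.79846882],
       [  0.        , 309.70691629, 199.4495238 ],
       [  0.        ,   0.        ,   1.        ]]), 'extrinsics': array([[-3.51422295e-01, -8.99471579e-01, -2.59717634e-01,
         3.06840378e-01],
       [-9.36216744e-01,  3.37854565e-01,  9.67083298e-02,
         6.05921236e-01],
       [ 7.60394047e-04,  2.77137461e-01, -9.60829980e-01,
         3.84095456e-01],
       [ 0.00000000e+00,  0.00000000e+00,  0.00000000e+00,
         1.00000000e+00]])}
t 1.00 pos [0.237  0.632  0.2266] yaw -20.56 F [-0.2 -0.2  0.4] w 0.0877 cmd txyz [ 1.2733  0.8553 -0.0938] twist 0.2025
```

>>> arm_command --commands '[{"tx": 0.08,"ty": 0.06,"tz": 0,"twist": 0.02},{"tx": 0.2,"ty": 0.14,"tz": 0,"twist": 0.05},{"tx": 0.33,"ty": 0.23,"tz": 0,"twist": 0.08},{"tx": 0.46,"ty": 0.32,"tz": 0,"twist": 0.11},{"tx": 0.59,"ty": 0.41,"tz": 0,"twist": 0.14},{"tx": 0.72,"ty": 0.5,"tz": 0,"twist": 0.17},{"tx": 0.85,"ty": 0.58,"tz": 0,"twist": 0.2},{"tx": 0.97,"ty": 0.66,"tz": 0,"twist": 0.2025}]' --claw 1

```text
t: 1.67
eef_pos: [0.407, 0.3906, 0.227]
ee_rot: [-3.141, 0.0, -1.001]
force: [0.0, 0.7, 0.5]
width: 0.0879
gripper_force: 0.0
```

Run:
```python
from h import *
cmd([.46,.32,.25],-57)
```

```text
t 1.67 pos [0.407  0.3906 0.227 ] yaw -57.34 F [0.  0.7 0.5] w 0.0879 cmd txyz [ 0.3521 -0.0259 -0.0922] twist -0.0019
```

Run:
```python
from h import *
import pickle
c=calibration('wrist');im=grab_frame('wrist');save(im,'w1.png');pickle.dump(c,open('w1.pkl','wb'))
cmd([.46,.32,.25],-57)
for r in spot_point('cassette','wrist')[:2]: print(r, at('wrist',r['uv'],0,c))
for r in spot_point('cassette_notch','wrist')[:2]: print(r, at('wrist',r['uv'],0,c))
r=regions_of('cassette','wrist')[0];print(r['rect'],r['score'])
```

```text
t 1.72 pos [0.4091 0.3864 0.227 ] yaw -57.25 F [ 1.3 -3.1 -0.6] w 0.0878 cmd txyz [ 0.3338 -0.0274 -0.0917] twist -0.0014
{'uv': [296.7, 104.0], 'score': 0.67} [0.47156883 0.33062463 0.        ]
{'uv': [319.5, 115.1], 'score': 0.88} [0.44056634 0.32727701 0.        ]
[273.0, 67.4, 320.9, 138.3] 0.66
```

View pics/w1.png

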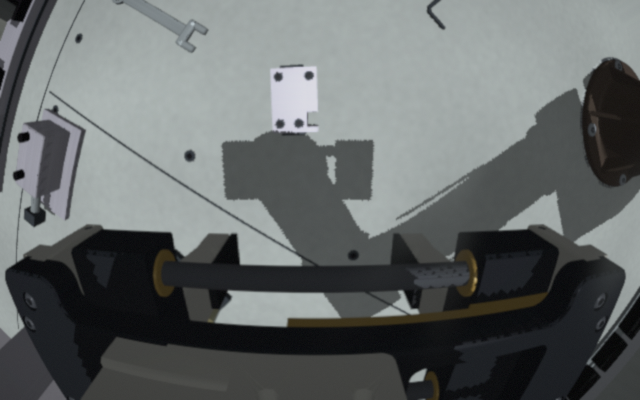

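```bash
cat >> h.py <<'E'
def rect(im,cam,cal,c,yawdeg,z,half=(.07,.05),s=.0005):
    """world plane z resampled; rows = local y up->down, cols = local x"""
    xs=np.arange(-half[0],half[0],s);ys=np.arange(half[1],-half[1],-s)
    a=np.radians(yawdeg);X,Y=np.meshgrid(xs,ys)
    W=np.stack([c[0]+X*np.cos(a)-Y*np.sin(a),c[1]+X*np.sin(a)+Y*np.cos(a),0*X+z],-1)
    K=np.array(cal['camera_matrix']);T=np.array(cal['extrinsics']);q=(W-T[:3,3])@T[:3,:3]
    if cam=='wrist':
        r=np.hypot(q[...,0],q[...,1]);k=np.arctan2(r,q[...,2])/np.maximum(r,1e-9)
    else:k=1/q[...,2]
    u=q[...,0]*k*K[0,0]+K[0,2];v=q[...,1]*k*K[1,1]+K[1,2]
    return cv2.remap(im,u.astype('f4'),v.astype('f4'),cv2.INTER_CUBIC)
E
python3 - <<'E'
from h import *
import pickle
c=pickle.load(open('w1.pkl','rb'));im=cv2.cvtColor(cv2.imread('pics/w1.png'),cv2.COLOR_BGR2RGB)
r=rect(im,'wrist',c,(.47,.32),123,.046,(.07,.06))
g=r.min(2);m=(g>205).astype('u1');print(np.percentile(g,[5,50,75,90,95]))
n,l,st,ce=cv2.connectedComponentsWithStats(m);i=1+np.argmax(st[1:,4]);print(st[i])
cn=max(cv2.findContours((l==i).astype('u1'),0,2)[0],key=cv2.contourArea)
mr=cv2.minAreaRect(cn);print(mr)
save(cv2.resize(r,(784,672)),'r1.png')
a=np.radians(123);x=(mr[0][0]-140)*.0005;y=-(mr[0][1]-120)*.0005
print(.47+x*np.cos(a)-y*np.sin(a),.32+x*np.sin(a)+y*np.cos(a))
E
```

```text
[ 78. 164. 166. 211. 215.]
[  77   86  142   97 9642]
((148.53115844726562, 133.68338012695312), (95.30909729003906, 141.1879425048828), 88.49256896972656)
0.47341472313910293 0.3273036672241441
```

View pics/r1.png

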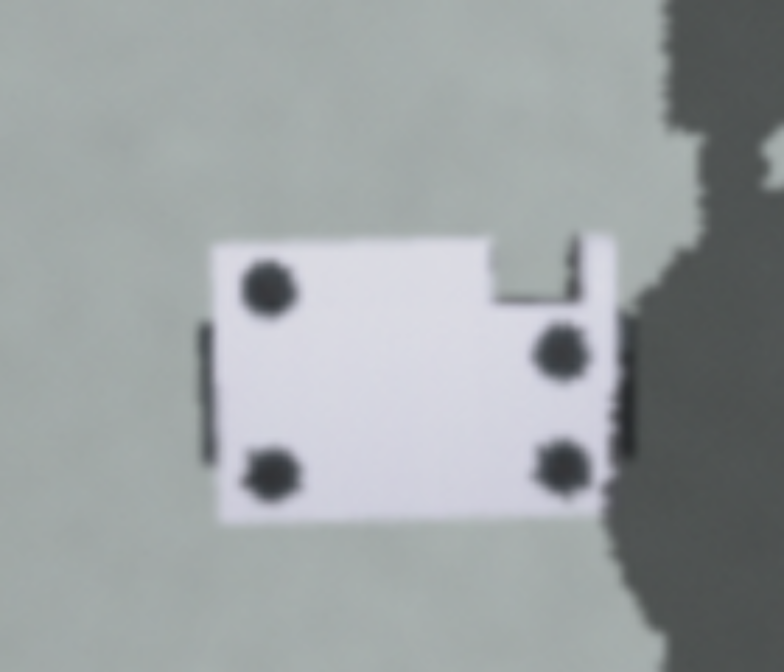

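```bash
cat > m.py <<'E'
from h import *
def cas(c0=(.474,.3275),yaw=124.2,z=.046):
    c=calibration('wrist');im=grab_frame('wrist')
    r=rect(im,'wrist',c,c0,yaw,z,(.06,.05),.00025);g=r.min(2);m=(g>190).astype('u1')
    n,l,st,ce=cv2.connectedComponentsWithStats(m);i=1+np.argmax(st[1:,4])
    cn=max(cv2.findContours((l==i).astype('u1'),0,2)[0],key=cv2.contourArea)
    mr=cv2.minAreaRect(cn);a=np.radians(yaw);x=(mr[0][0]-240)*.00025;y=-(mr[0][1]-200)*.00025
    print(np.array(mr[1])*.25,mr[2],'off mm',x*1e3,y*1e3,'ctr',c0[0]+x*np.cos(a)-y*np.sin(a),c0[1]+x*np.sin(a)+y*np.cos(a))
E
python3 - <<'E'
from m import *
cas();cmd([.474,.3275,.1],-55.8)
E
```

```text
[49.75 72.  ] 90.0 off mm 0.0 0.125 ctr 0.47389661492821566 0.3274297395777685
t 1.92 pos [0.4064 0.3923 0.2268] yaw -57.05 F [-0.7  0.3  0.4] w 0.0879 cmd txyz [ 0.365  -0.0856  0.5072] twist -0.0069
```

>>> arm_command --commands '[{"tx": 0.05,"ty": -0.01,"tz": 0.07,"twist": -0.007},{"tx": 0.12,"ty": -0.03,"tz": 0.17,"twist": -0.007},{"tx": 0.2,"ty": -0.05,"tz": 0.27,"twist": -0.007},{"tx": 0.27,"ty": -0.065,"tz": 0.37,"twist": -0.007},{"tx": 0.33,"ty": -0.078,"tz": 0.45,"twist": -0.007},{"tx": 0.365,"ty": -0.086,"tz": 0.5,"twist": -0.007},{"tx": 0.365,"ty": -0.086,"tz": 0.507,"twist": -0.007},{"tx": 0.365,"ty": -0.086,"tz": 0.507,"twist": -0.007}]'

```text
t: 2.58
eef_pos: [0.4733, 0.3279, 0.0988]
ee_rot: [3.14, -0.001, -0.972]
force: [-0.6, -0.1, 0.2]
width: 0.0879
gripper_force: 0.0
```

Run:
```python
from m import *
cmd([.474,.3275,.023],-55.8)
```

```text
t 2.58 pos [0.4733 0.3279 0.0988] yaw -55.71 F [-0.6 -0.1  0.2] w 0.0879 cmd txyz [ 0.0025 -0.0019  0.3031] twist 0.0005
```

>>> arm_command --commands '[{"tx": 0.002,"ty": -0.002,"tz": 0.05},{"tx": 0.002,"ty": -0.002,"tz": 0.11},{"tx": 0.002,"ty": -0.002,"tz": 0.17},{"tx": 0.002,"ty": -0.002,"tz": 0.22},{"tx": 0.002,"ty": -0.002,"tz": 0.27},{"tx": 0.002,"ty": -0.002,"tz": 0.3},{"tx": 0.002,"ty": -0.002,"tz": 0.303},{"tx": 0.002,"ty": -0.002,"tz": 0.303}]'

```text
invalid input
```

>>> arm_command --commands '[{"tx": 0},{"tx": 0},{"tx": 0},{"tx": 0},{"tx": 0},{"tx": 0},{"tx": 0},{"tx": 0}]' --claw 0.4 --grip_force 20

```text
invalid input
```

Run:
```python
from m import *
print(get_state()['gripper_force']);cmd([.474,.3275,.023],-55.8)
```

```text
0.0
t 2.58 pos [0.4733 0.3279 0.0988] yaw -55.71 F [-0.6 -0.1  0.2] w 0.0879 cmd txyz [ 0.0025 -0.0019  0.3031] twist 0.0005
```

All four keys are needed in each row.

>>> arm_command --commands '[{"tx": 0.002,"ty": -0.002,"tz": 0.05,"twist": 0},{"tx": 0.002,"ty": -0.002,"tz": 0.11,"twist": 0},{"tx": 0.002,"ty": -0.002,"tz": 0.17,"twist": 0},{"tx": 0.002,"ty": -0.002,"tz": 0.22,"twist": 0},{"tx": 0.002,"ty": -0.002,"tz": 0.27,"twist": 0},{"tx": 0.002,"ty": -0.002,"tz": 0.3,"twist": 0},{"tx": 0.002,"ty": -0.002,"tz": 0.303,"twist": 0},{"tx": 0.002,"ty": -0.002,"tz": 0.303,"twist": 0}]'

```text
t: 3.25
eef_pos: [0.4745, 0.3283, 0.0245]
ee_rot: [-3.141, -0.0, -0.972]
force: [-0.3, -0.1, 0.4]
width: 0.0878
gripper_force: 0.0
```

>>> arm_command --commands '[{"tx": 0,"ty": 0,"tz": 0,"twist": 0},{"tx": 0,"ty": 0,"tz": 0,"twist": 0},{"tx": 0,"ty": 0,"tz": 0,"twist": 0},{"tx": 0,"ty": 0,"tz": 0,"twist": 0},{"tx": 0,"ty": 0,"tz": 0,"twist": 0},{"tx": 0,"ty": 0,"tz": 0,"twist": 0},{"tx": 0,"ty": 0,"tz": 0,"twist": 0},{"tx": 0,"ty": 0,"tz": 0,"twist": 0}]' --claw 0.4 --grip_force 20

```text
t: 3.92
eef_pos: [0.4747, 0.3274, 0.0242]
ee_rot: [-3.141, -0.0, -0.973]
force: [-0.6, -0.4, 2.1]
width: 0.0499
gripper_force: 20.0
```

Run:
```python
from m import *
print(get_state()['gripper_force']);cmd([.474,.3275,.023],-55.8)
```

```text
19.998884797096252
t 3.92 pos [0.4747 0.3274 0.0242] yaw -55.75 F [-0.6 -0.4  2.1] w 0.0499 cmd txyz [-0.0019  0.0019  0.0049] twist 0.0003
```

Run:
```python
from m import *
cmd([.46,-.03,.2],-12)
```

```text
t 3.92 pos [0.4747 0.3274 0.0242] yaw -55.75 F [-0.6 -0.4  2.1] w 0.0499 cmd txyz [ 1.1486  0.8529 -0.7032] twist -0.243
```

>>> arm_command --commands '[{"tx": 0,"ty": 0,"tz": -0.06,"twist": 0},{"tx": 0,"ty": 0,"tz": -0.18,"twist": 0},{"tx": 0.05,"ty": 0.04,"tz": -0.3,"twist": -0.02},{"tx": 0.13,"ty": 0.1,"tz": -0.42,"twist": -0.05},{"tx": 0.23,"ty": 0.17,"tz": -0.52,"twist": -0.08},{"tx": 0.34,"ty": 0.25,"tz": -0.61,"twist": -0.11},{"tx": 0.46,"ty": 0.34,"tz": -0.67,"twist": -0.14},{"tx": 0.58,"ty": 0.43,"tz": -0.7,"twist": -0.17}]' --grip_force 28

```text
t: 4.58
eef_pos: [0.4671, 0.1459, 0.2006]
ee_rot: [-3.14, -0.001, -0.434]
force: [1.2, -0.5, -5.1]
width: 0.0498
gripper_force: 28.0
```

Run:
```python
from m import *
cmd([.46,-.03,.2],-12)
```

```text
t 4.58 pos [0.4671 0.1459 0.2006] yaw -24.84 F [ 1.2 -0.5 -5.1] w 0.0498 cmd txyz [0.2699 0.6502 0.0015] twist -0.0714
```

>>> arm_command --commands '[{"tx": 0.05,"ty": 0.12,"tz": 0,"twist": -0.02},{"tx": 0.1,"ty": 0.24,"tz": 0,"twist": -0.04},{"tx": 0.15,"ty": 0.36,"tz": 0,"twist": -0.06},{"tx": 0.2,"ty": 0.48,"tz": 0,"twist": -0.07},{"tx": 0.24,"ty": 0.57,"tz": 0,"twist": -0.0714},{"tx": 0.265,"ty": 0.63,"tz": 0,"twist": -0.0714},{"tx": 0.27,"ty": 0.65,"tz": 0,"twist": -0.0714},{"tx": 0.27,"ty": 0.65,"tz": 0,"twist": -0.0714}]'

```text
t: 5.25
eef_pos: [0.4583, -0.0299, 0.1983]
ee_rot: [3.141, 0.002, -0.217]
force: [-0.1, 0.1, -5.1]
width: 0.0494
gripper_force: 28.0
```

Run:
```python
from m import *
import pickle
grab_frame('wrist')
c=calibration('wrist');im=grab_frame('wrist');save(im,'w2.png');pickle.dump(c,open('w2.pkl','wb'))
cmd([.46,-.03,.2],-12)
for q,z in [('nest_floor',.008),('key',.008),('nest_saddles',.055),('nest',0)]:
    for r in spot_point(q,'wrist')[:2]: print(q,r, at('wrist',r['uv'],z,c))
r=rect(im,'wrist',c,(.55,-.0466),168,.028,(.12,.07))
save(cv2.resize(r,(800,466),interpolation=cv2.INTER_CUBIC),'r2.png')
```

```text
t 5.35 pos [ 0.459  -0.0285  0.1986] yaw -12.34 F [-1.   0.3 -5.3] w 0.0499 cmd txyz [ 0.005   0.0049 -0.0055] twist -0.0019
nest_floor {'uv': [307.2, 91.8], 'score': 0.84} [ 0.55575125 -0.04195979  0.008     ]
key {'uv': [331.7, 109.5], 'score': 0.45} [ 0.53054621 -0.06418359  0.008     ]
key {'uv': [316.6, 235.2], 'score': 0.43} [ 0.38851199 -0.01597738  0.008     ]
nest {'uv': [309.4, 91.7], 'score': 0.92} [ 0.55587078 -0.04433905  0.        ]
```

View pics/r2.png

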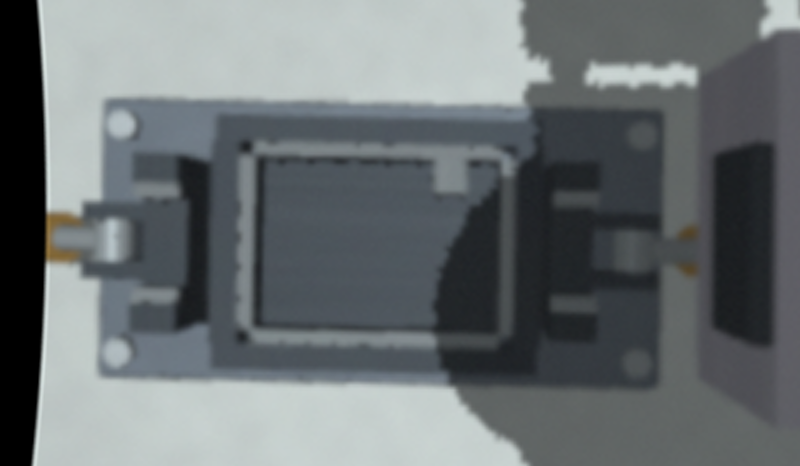

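Run:
```python
from m import *
import pickle
c=pickle.load(open('w2.pkl','rb'));im=cv2.cvtColor(cv2.imread('pics/w2.png'),cv2.COLOR_BGR2RGB)
C=(.5576,-.0442);Y=167.
r=rect(im,'wrist',c,C,Y,.028,(.06,.05),.0005).astype('f4').mean(2)  # 240x200
r8=rect(im,'wrist',c,C,Y,.008,(.1,.055),.0005).astype('f4').mean(2) #400x220
def pk(p,off,n=6):
    g=np.gradient(cv2.GaussianBlur(p.reshape(1,-1),(0,0),1.2).ravel());i=[k for k in range(2,len(g)-2) if abs(g[k])==abs(g[k-2:k+3]).max()]
    i=sorted(sorted(i,key=lambda k:-abs(g[k]))[:n]);return [(round((k-off)*.5,1),round(float(g[k]),1)) for k in i]
print('x prof upper half rows y=+5..15',pk(r[70:90].mean(0),120,8))
print('x prof y=-15..-5',pk(r[110:130].mean(0),120,8))
for a,b in [(60,80),(80,100),(100,120),(120,140)]: print('y prof x',(a-120)/2,pk(r[:,a:b].mean(1),100,8))
print('plate y edges (z=8)')
for a,b in [(30,60),(100,130),(250,280),(330,360)]: print((a-200)/2,pk(r8[:,a:b].mean(1),110,6))
save(cv2.resize(r.astype('u1'),(720,600),interpolation=cv2.INTER_CUBIC),'r3.png')
```

```text
x prof upper half rows y=+5..15 [(-57.0, -7.6), (-50.5, 8.1), (-41.5, 9.3), (-37.0, -17.1), (-34.0, 8.4), (26.5, -5.4), (36.5, 7.8), (41.0, -6.9)]
x prof y=-15..-5 [(-57.5, -7.6), (-50.5, 8.3), (-42.0, 8.6), (-37.0, -17.3), (-34.5, 9.0), (18.5, -7.5), (37.0, 7.4), (41.0, -7.4)]
y prof x -30.0 [(-43.5, -14.7), (-39.0, -6.9), (-31.0, 7.4), (-27.0, -13.2), (25.5, 13.2), (29.5, -8.7), (37.5, 6.3), (41.0, 14.9)]
y prof x -20.0 [(-43.5, -12.9), (-39.0, -7.8), (-31.0, 7.8), (-27.0, -15.0), (25.5, 13.5), (30.0, -9.0), (37.5, 6.2), (41.5, 14.9)]
y prof x -10.0 [(-43.0, -13.9), (-39.0, -7.5), (-31.0, 8.1), (-27.0, -13.1), (25.5, 13.4), (29.5, -8.7), (37.5, 6.5), (41.0, 16.4)]
y prof x 0.0 [(-43.5, -13.6), (-39.0, -7.4), (-31.0, 7.3), (-27.0, -12.0), (25.5, 12.8), (30.0, -8.9), (37.5, 7.4), (41.0, 14.4)]
plate y edges (z=8)
-85.0 [(-46.0, -13.8), (-19.0, 5.2), (-13.5, -5.9), (14.5, 5.4), (19.5, -5.9), (44.0, 14.4)]
-50.0 [(-45.5, -12.3), (-41.0, -7.2), (27.0, 2.0), (32.0, -1.4), (40.0, 6.6), (44.0, 15.5)]
25.0 [(-45.5, -13.8), (-40.5, -7.1), (-31.5, 5.7), (-28.0, -8.3), (32.0, -5.2), (44.0, 6.6)]
65.0 [(-52.5, -15.6), (-45.0, -6.5), (-12.0, -3.5), (-6.5, 4.3), (6.5, -4.6), (44.5, 6.3)]
```

View pics/r3.png

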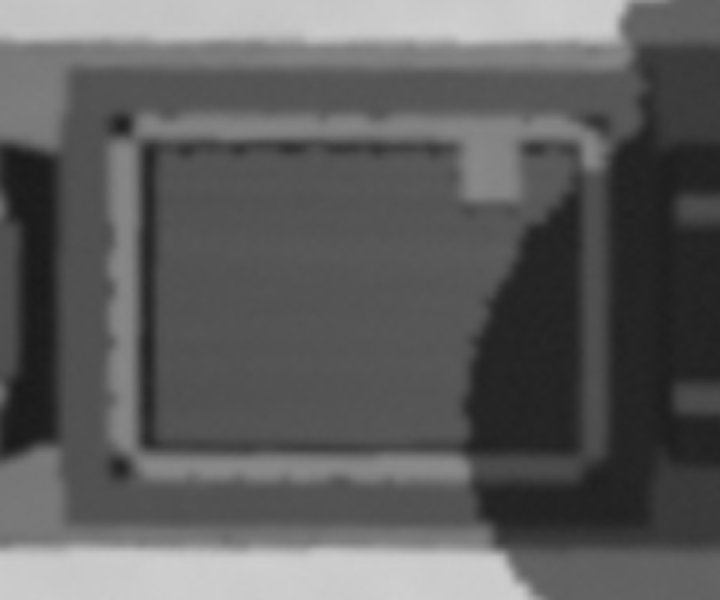

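Run:
```python
from m import *
cmd([.5587,-.0431,.11],-13)
```

```text
t 5.55 pos [ 0.4595 -0.0279  0.1989] yaw -12.23 F [ 0.5 -0.1 -5.5] w 0.0496 cmd txyz [ 0.4009 -0.0247  0.3557] twist 0.0043
```

>>> arm_command --commands '[{"tx": 0.08,"ty": -0.005,"tz": 0,"twist": 0.004},{"tx": 0.18,"ty": -0.01,"tz": 0,"twist": 0.004},{"tx": 0.28,"ty": -0.02,"tz": 0.02,"twist": 0.004},{"tx": 0.36,"ty": -0.025,"tz": 0.08,"twist": 0.004},{"tx": 0.4,"ty": -0.025,"tz": 0.16,"twist": 0.004},{"tx": 0.4,"ty": -0.025,"tz": 0.25,"twist": 0.004},{"tx": 0.4,"ty": -0.025,"tz": 0.33,"twist": 0.004},{"tx": 0.4,"ty": -0.025,"tz": 0.355,"twist": 0.004}]'

```text
t: 6.22
eef_pos: [0.5565, -0.0436, 0.1067]
ee_rot: [3.14, 0.005, -0.227]
force: [-1.2, -0.5, -5.4]
width: 0.0499
gripper_force: 28.0
```

>>> arm_command --commands '[{"tx": 0,"ty": 0,"tz": 0.02,"twist": 0},{"tx": 0,"ty": 0,"tz": 0.05,"twist": 0},{"tx": 0,"ty": 0,"tz": 0.08,"twist": 0},{"tx": 0,"ty": 0,"tz": 0.11,"twist": 0},{"tx": 0,"ty": 0,"tz": 0.13,"twist": 0},{"tx": 0,"ty": 0,"tz": 0.14,"twist": 0},{"tx": 0,"ty": 0,"tz": 0.14,"twist": 0},{"tx": 0,"ty": 0,"tz": 0.14,"twist": 0}]'

```text
t: 6.88
eef_pos: [0.5586, -0.044, 0.0755]
ee_rot: [3.142, -0.0, -0.227]
force: [0.8, -0.3, -5.0]
width: 0.05
gripper_force: 28.0
```

Run:
```python
from m import *
grab_frame('wrist');im=grab_frame('wrist');save(im[150:350,160:480],'w3.png')
cmd([.5587,-.0431,.0565],-13)
```

```text
t 6.98 pos [ 0.5588 -0.0439  0.0758] yaw -13.01 F [ 0.   0.2 -4.1] w 0.0501 cmd txyz [-0.0011 -0.0032  0.077 ] twist -0.0001
```

>>> arm_command --commands '[{"tx": -0.001,"ty": -0.003,"tz": 0.01,"twist": 0},{"tx": -0.001,"ty": -0.003,"tz": 0.025,"twist": 0},{"tx": -0.001,"ty": -0.003,"tz": 0.04,"twist": 0},{"tx": -0.001,"ty": -0.003,"tz": 0.055,"twist": 0},{"tx": -0.001,"ty": -0.003,"tz": 0.065,"twist": 0},{"tx": -0.001,"ty": -0.003,"tz": 0.073,"twist": 0},{"tx": -0.001,"ty": -0.003,"tz": 0.077,"twist": 0},{"tx": -0.001,"ty": -0.003,"tz": 0.077,"twist": 0}]'

```text
t: 7.65
eef_pos: [0.5582, -0.0432, 0.0557]
ee_rot: [3.141, 0.001, -0.227]
force: [-0.5, 0.3, -5.5]
width: 0.0496
gripper_force: 28.0
```

>>> arm_command --commands '[{"tx": 0,"ty": 0,"tz": 0.003,"twist": 0},{"tx": 0,"ty": 0,"tz": 0.006,"twist": 0},{"tx": 0,"ty": 0,"tz": 0.009,"twist": 0},{"tx": 0,"ty": 0,"tz": 0.012,"twist": 0},{"tx": 0,"ty": 0,"tz": 0.015,"twist": 0},{"tx": 0,"ty": 0,"tz": 0.018,"twist": 0},{"tx": 0,"ty": 0,"tz": 0.02,"twist": 0},{"tx": 0,"ty": 0,"tz": 0.02,"twist": 0}]'

```text
t: 8.32
eef_pos: [0.5582, -0.0432, 0.0509]
ee_rot: [3.142, 0.0, -0.227]
force: [0.3, 0.7, -5.9]
width: 0.0497
gripper_force: 28.0
```

Run:
```python
from m import *
cmd([.5587,-.0431,.0565],-13);print(np.round(get_state()['moment'],2))
```

```text
t 8.32 pos [ 0.5582 -0.0432  0.0509] yaw -13.02 F [ 0.3  0.7 -5.9] w 0.0497 cmd txyz [ 0.0017 -0.0007 -0.0223] twist -0.0001
[ 0.    0.   -0.04]
```

>>> arm_command --commands '[{"tx": 0,"ty": 0,"tz": 0.003,"twist": 0},{"tx": 0,"ty": 0,"tz": 0.006,"twist": 0},{"tx": 0,"ty": 0,"tz": 0.009,"twist": 0},{"tx": 0,"ty": 0,"tz": 0.012,"twist": 0},{"tx": 0,"ty": 0,"tz": 0.015,"twist": 0},{"tx": 0,"ty": 0,"tz": 0.018,"twist": 0},{"tx": 0,"ty": 0,"tz": 0.02,"twist": 0},{"tx": 0,"ty": 0,"tz": 0.02,"twist": 0}]'

```text
t: 8.98
eef_pos: [0.5582, -0.0434, 0.0458]
ee_rot: [3.141, 0.0, -0.227]
force: [0.9, -1.8, -4.9]
width: 0.0501
gripper_force: 28.0
```

Run:
```python
from m import *
cmd([.5587,-.0431,.0325],-13);print(np.round(get_state()['moment'],2))
```

```text
t 8.98 pos [ 0.5582 -0.0434  0.0458] yaw -13.03 F [ 0.9 -1.8 -4.9] w 0.0501 cmd txyz [ 0.0019 -0.0016  0.0534] twist -0.0002
[-0.83  0.05 -0.06]
```

>>> arm_command --commands '[{"tx": 0,"ty": 0.002,"tz": 0.0,"twist": 0},{"tx": 0,"ty": 0.002,"tz": 0.003,"twist": 0},{"tx": 0,"ty": 0.002,"tz": 0.006,"twist": 0},{"tx": 0,"ty": 0.002,"tz": 0.009,"twist": 0},{"tx": 0,"ty": 0.002,"tz": 0.012,"twist": 0},{"tx": 0,"ty": 0.002,"tz": 0.015,"twist": 0},{"tx": 0,"ty": 0.002,"tz": 0.016,"twist": 0},{"tx": 0,"ty": 0.002,"tz": 0.016,"twist": 0}]'

```text
t: 9.65
eef_pos: [0.5582, -0.0436, 0.042]
ee_rot: [3.142, 0.0, -0.227]
force: [-0.5, 0.1, -5.1]
width: 0.0497
gripper_force: 28.0
```

Run:
```python
from m import *
cmd([.5587,-.0431,.0325],-13);print(np.round(get_state()['moment'],2))
```

```text
t 9.65 pos [ 0.5582 -0.0436  0.042 ] yaw -13.01 F [-0.5  0.1 -5.1] w 0.0497 cmd txyz [ 0.0016 -0.0025  0.0378] twist -0.0001
[-0.03 -0.    0.01]
```

>>> arm_command --commands '[{"tx": 0,"ty": 0.001,"tz": 0.003,"twist": 0},{"tx": 0,"ty": 0.001,"tz": 0.006,"twist": 0},{"tx": 0,"ty": 0.001,"tz": 0.01,"twist": 0},{"tx": 0,"ty": 0.001,"tz": 0.014,"twist": 0},{"tx": 0,"ty": 0.001,"tz": 0.018,"twist": 0},{"tx": 0,"ty": 0.001,"tz": 0.022,"twist": 0},{"tx": 0,"ty": 0.001,"tz": 0.024,"twist": 0},{"tx": 0,"ty": 0.001,"tz": 0.024,"twist": 0}]'

```text
t: 10.32
eef_pos: [0.5581, -0.0439, 0.0359]
ee_rot: [3.141, 0.0, -0.227]
force: [-0.1, -0.3, -5.0]
width: 0.0502
gripper_force: 28.0
```

Run:
```python
from m import *
cmd([.5587,-.0431,.0325],-13);print(np.round(get_state()['moment'],2))
```

```text
t 10.32 pos [ 0.5581 -0.0439  0.0359] yaw -13.02 F [-0.1 -0.3 -5. ] w 0.0502 cmd txyz [ 0.0018 -0.0037  0.0135] twist -0.0001
[-0.02  0.05 -0.05]
```

>>> arm_command --commands '[{"tx": 0,"ty": 0,"tz": 0.002,"twist": 0},{"tx": 0,"ty": 0,"tz": 0.004,"twist": 0},{"tx": 0,"ty": 0,"tz": 0.006,"twist": 0},{"tx": 0,"ty": 0,"tz": 0.008,"twist": 0},{"tx": 0,"ty": 0,"tz": 0.01,"twist": 0},{"tx": 0,"ty": 0,"tz": 0.012,"twist": 0},{"tx": 0,"ty": 0,"tz": 0.013,"twist": 0},{"tx": 0,"ty": 0,"tz": 0.014,"twist": 0}]'

```text
t: 10.98
eef_pos: [0.5581, -0.0439, 0.0325]
ee_rot: [3.142, 0.0, -0.227]
force: [0.1, -0.8, -5.4]
width: 0.0502
gripper_force: 28.0
```

Run:
```python
from m import *
cmd([.5587,-.0431,.0325],-13);print(np.round(get_state()['moment'],2))
```

```text
t 10.98 pos [ 0.5581 -0.0439  0.0325] yaw -13.02 F [ 0.1 -0.8 -5.4] w 0.0502 cmd txyz [ 0.0015 -0.0036  0.    ] twist -0.0001
[-0.01 -0.03 -0.01]
```

Still carried weight; one more millimetre, gently.

>>> arm_command --commands '[{"tx": 0,"ty": 0,"tz": 0.001,"twist": 0},{"tx": 0,"ty": 0,"tz": 0.001,"twist": 0},{"tx": 0,"ty": 0,"tz": 0.002,"twist": 0},{"tx": 0,"ty": 0,"tz": 0.002,"twist": 0},{"tx": 0,"ty": 0,"tz": 0.003,"twist": 0},{"tx": 0,"ty": 0,"tz": 0.003,"twist": 0},{"tx": 0,"ty": 0,"tz": 0.003,"twist": 0},{"tx": 0,"ty": 0,"tz": 0.003,"twist": 0}]'

```text
t: 11.65
eef_pos: [0.5582, -0.0439, 0.0322]
ee_rot: [3.142, -0.0, -0.227]
force: [-4.2, 0.9, 4.2]
width: 0.0496
gripper_force: 28.0
```

>>> arm_command --commands '[{"tx": 0,"ty": 0,"tz": 0,"twist": 0},{"tx": 0,"ty": 0,"tz": 0,"twist": 0},{"tx": 0,"ty": 0,"tz": 0,"twist": 0},{"tx": 0,"ty": 0,"tz": 0,"twist": 0},{"tx": 0,"ty": 0,"tz": 0,"twist": 0},{"tx": 0,"ty": 0,"tz": 0,"twist": 0},{"tx": 0,"ty": 0,"tz": 0,"twist": 0},{"tx": 0,"ty": 0,"tz": 0,"twist": 0}]' --claw 0.9

```text
t: 12.32
eef_pos: [0.5582, -0.0439, 0.0318]
ee_rot: [3.142, -0.0, -0.227]
force: [-1.0, -0.6, 0.3]
width: 0.0787
gripper_force: 0.0
```

Run:
```python
from m import *
# bar: view from pose with tool x behind; bar at ~(.457,-.271)
p=at('top',[382,219],.009);print(p);cmd([.40,-.215,.2],-170);cmd([.535,-.0435,.2],-13)
```

```text
[ 0.45708751 -0.27098102  0.009     ]
t 12.32 pos [ 0.5582 -0.0439  0.0318] yaw -13.01 F [-1.  -0.6  0.3] w 0.0787 cmd txyz [-0.4624  0.8093 -0.6728] twist 0.8721
t 12.32 pos [ 0.5582 -0.0439  0.0318] yaw -13.01 F [-1.  -0.6  0.3] w 0.0787 cmd txyz [-0.0907  0.0193 -0.6728] twist -0.0001
```

>>> arm_command --commands '[{"tx": 0,"ty": 0,"tz": -0.04,"twist": 0},{"tx": 0,"ty": 0,"tz": -0.12,"twist": 0},{"tx": 0,"ty": 0,"tz": -0.24,"twist": 0},{"tx": -0.05,"ty": 0,"tz": -0.38,"twist": 0},{"tx": -0.15,"ty": 0,"tz": -0.5,"twist": 0},{"tx": -0.27,"ty": 0,"tz": -0.6,"twist": 0},{"tx": -0.38,"ty": 0,"tz": -0.67,"twist": 0},{"tx": -0.4,"ty": 0,"tz": -0.67,"twist": 0}]'

```text
t: 12.98
eef_pos: [0.4593, -0.021, 0.2041]
ee_rot: [-3.138, -0.006, -0.227]
force: [-0.6, -1.0, 0.2]
width: 0.0792
gripper_force: 0.0
```

Run:
```python
from m import *
import pickle
grab_frame('wrist');grab_frame('wrist')
c=calibration('wrist');im=grab_frame('wrist');save(im,'w4.png');pickle.dump(c,open('w4.pkl','wb'))
cmd([.388,-.284,.2],10.5)
r=rect(im,'wrist',c,(.5581,-.0436),167,.054,(.12,.07))
save(cv2.resize(r,(800,466),interpolation=cv2.INTER_CUBIC),'r4.png')
for q in spot_point('bar_middle','wrist')[:2]: print(q,at('wrist',q['uv'],.009,c))
```

```text
t 13.13 pos [ 0.4608 -0.0212  0.2002] yaw -12.97 F [ 0.1 -0.3  0.5] w 0.0787 cmd txyz [-4.7900e-02  1.0899e+00 -5.0000e-04] twist -0.1304
{'uv': [504.0, 140.0], 'score': 0.98} [ 0.45828961 -0.26944437  0.009     ]
```

View pics/r4.png

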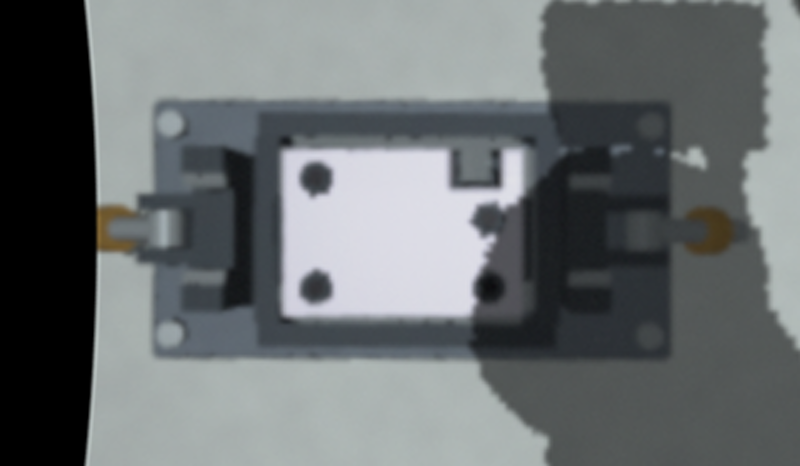

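The cassette sits in the pocket with the key seen inside its notch at (475,165). On to the bar, which the wrist sees at (504,140).

>>> arm_command --commands '[{"tx": 0,"ty": 0.08,"tz": 0,"twist": -0.01},{"tx": -0.01,"ty": 0.2,"tz": 0,"twist": -0.03},{"tx": -0.01,"ty": 0.34,"tz": 0,"twist": -0.05},{"tx": -0.02,"ty": 0.48,"tz": 0,"twist": -0.07},{"tx": -0.03,"ty": 0.63,"tz": 0,"twist": -0.09},{"tx": -0.04,"ty": 0.78,"tz": 0,"twist": -0.11},{"tx": -0.045,"ty": 0.9,"tz": 0,"twist": -0.13},{"tx": -0.048,"ty": 0.97,"tz": 0,"twist": -0.13}]'

```text
t: 13.85
eef_pos: [0.3935, -0.2578, 0.198]
ee_rot: [-3.141, 0.003, 0.183]
force: [0.7, -0.2, 0.9]
width: 0.079
gripper_force: 0.0
```

```bash
cat >> m.py <<'E'
def bar(c0,yaw,z=.018,n='b.png',dump=None):
    import pickle
    c=calibration('wrist');im=grab_frame('wrist');save(im,'w_'+n)
    r=rect(im,'wrist',c,c0,yaw,z,(.11,.03),.0005);save(cv2.resize(r,None,fx=1.8,fy=1.8),n)
    g=r.astype('f4').mean(2);return c,im,g
E
python3 - <<'E'
from m import *
import pickle
c=pickle.load(open('w4.pkl','rb'));im=cv2.imread('pics/w4.png')
r=rect(im,'wrist',c,(.5581,-.0436),167,.054,(.06,.05),.00025);g=r.min(2)
for y in (100,110,300-8): pass
p=g[140:260,:].mean(1) if 0 else g[:,130:220].mean(1);i=np.where(p>150)[0];print('y extent',i[0]*.25,i[-1]*.25,(i[-1]-i[0]+1)*.25)
p=g[180:185].mean(0);i=np.where(p>130)[0];print('x from',i[0]*.25-60)
grab_frame('wrist');bar((.4575,-.27),10.5)
for q in spot_point('bar_middle','wrist')[:2]: print(q,at('wrist',q['uv'],.009))
cmd([.388,-.284,.2],10.5)
E
```

```text
y extent 0.0 99.75 100.0
x from -35.5
{'uv': [267.7, 271.3], 'score': 0.92} [ 0.26301188 -0.21829679  0.009     ]
{'uv': [335.4, 124.2], 'score': 0.67} [ 0.45796075 -0.26804445  0.009     ]
t 14.00 pos [ 0.394  -0.2565  0.1978] yaw 10.18 F [-0.2  0.1 -0. ] w 0.0787 cmd txyz [-0.0432  0.1039 -0.0086] twist -0.0018
```

View pics/b.png

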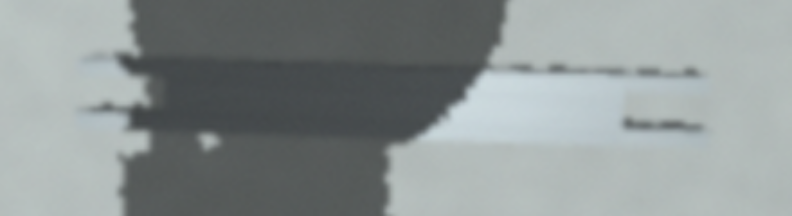

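Run:
```python
from m import *
cmd([.4564,-.2687,.08],9.25)
```

```text
t 14.00 pos [ 0.394  -0.2565  0.1978] yaw 10.18 F [-0.2  0.1 -0. ] w 0.0787 cmd txyz [0.2384 0.0925 0.4705] twist 0.0051
```

>>> arm_command --commands '[{"tx": 0.04,"ty": 0.01,"tz": 0.05,"twist": 0.005},{"tx": 0.1,"ty": 0.03,"tz": 0.14,"twist": 0.005},{"tx": 0.16,"ty": 0.06,"tz": 0.25,"twist": 0.005},{"tx": 0.21,"ty": 0.08,"tz": 0.35,"twist": 0.005},{"tx": 0.235,"ty": 0.09,"tz": 0.43,"twist": 0.005},{"tx": 0.238,"ty": 0.0925,"tz": 0.46,"twist": 0.005},{"tx": 0.238,"ty": 0.0925,"tz": 0.47,"twist": 0.005},{"tx": 0.238,"ty": 0.0925,"tz": 0.47,"twist": 0.005}]'

```text
t: 14.67
eef_pos: [0.4568, -0.2666, 0.0812]
ee_rot: [-3.141, 0.002, 0.166]
force: [-0.5, 0.2, 1.1]
width: 0.0787
gripper_force: 0.0
```

Run:
```python
from m import *
im=grab_frame('wrist');im=grab_frame('wrist');save(im,'w5.png');cmd([.4564,-.2687,.003],9.25)
```

```text
t 14.77 pos [ 0.4575 -0.2669  0.0828] yaw 9.51 F [0.9 0.1 0.1] w 0.0789 cmd txyz [-0.0059  0.0061  0.3194] twist 0.0014
```

View pics/w5.png

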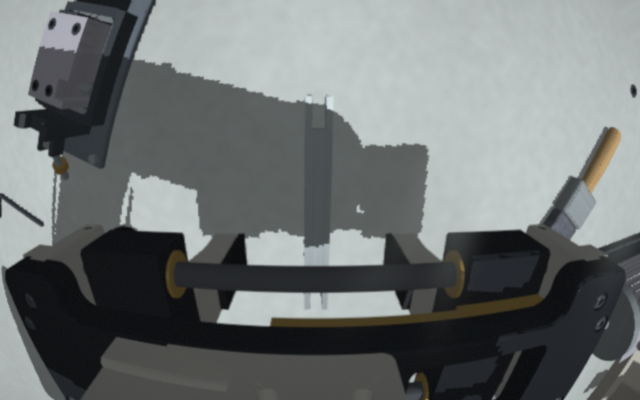

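The silver bar stands upright between the fingers, from (319,97) to (316,308).

Run:
```python
from m import *
a=at('wrist',[319,97],.018);b=at('wrist',[316,308.5],.018);d=a-b
print(a,b,(a+b)/2,np.linalg.norm(d),np.degrees(np.arctan2(d[1],d[0])))
```

```text
[ 0.54254466 -0.25564523  0.018     ] [ 0.37038014 -0.28248089  0.018     ] [ 0.4564624  -0.26906306  0.018     ] 0.1742434301717843 8.859526527487027
```

>>> arm_command --commands '[{"tx": -0.005,"ty": 0.006,"tz": 0.04,"twist": 0.002},{"tx": -0.005,"ty": 0.006,"tz": 0.11,"twist": 0.002},{"tx": -0.005,"ty": 0.006,"tz": 0.18,"twist": 0.002},{"tx": -0.005,"ty": 0.006,"tz": 0.24,"twist": 0.002},{"tx": -0.005,"ty": 0.006,"tz": 0.28,"twist": 0.002},{"tx": -0.005,"ty": 0.006,"tz": 0.305,"twist": 0.002},{"tx": -0.005,"ty": 0.006,"tz": 0.315,"twist": 0.002},{"tx": -0.005,"ty": 0.006,"tz": 0.317,"twist": 0.002}]'

```text
t: 15.43
eef_pos: [0.4562, -0.2687, 0.0026]
ee_rot: [3.141, -0.0, 0.159]
force: [-0.5, -0.0, 0.1]
width: 0.0788
gripper_force: 0.0
```

>>> arm_command --commands '[{"tx": 0,"ty": 0,"tz": 0,"twist": 0},{"tx": 0,"ty": 0,"tz": 0,"twist": 0},{"tx": 0,"ty": 0,"tz": 0,"twist": 0},{"tx": 0,"ty": 0,"tz": 0,"twist": 0},{"tx": 0,"ty": 0,"tz": 0,"twist": 0},{"tx": 0,"ty": 0,"tz": 0,"twist": 0},{"tx": 0,"ty": 0,"tz": 0,"twist": 0},{"tx": 0,"ty": 0,"tz": 0,"twist": 0}]' --claw 0.1 --grip_force 28

```text
t: 16.1
eef_pos: [0.4562, -0.2686, 0.0026]
ee_rot: [3.142, -0.0, 0.159]
force: [0.4, 0.1, -0.3]
width: 0.031
gripper_force: 0.0
```

>>> arm_command --commands '[{"tx": 0,"ty": 0,"tz": 0,"twist": 0},{"tx": 0,"ty": 0,"tz": 0,"twist": 0},{"tx": 0,"ty": 0,"tz": 0,"twist": 0},{"tx": 0,"ty": 0,"tz": 0,"twist": 0},{"tx": 0,"ty": 0,"tz": 0,"twist": 0},{"tx": 0,"ty": 0,"tz": 0,"twist": 0},{"tx": 0,"ty": 0,"tz": 0,"twist": 0},{"tx": 0,"ty": 0,"tz": 0,"twist": 0}]'

```text
t: 16.77
eef_pos: [0.4561, -0.2687, 0.0026]
ee_rot: [-3.142, 0.0, 0.159]
force: [-0.2, -0.5, 0.3]
width: 0.0197
gripper_force: 28.0
```

Run:
```python
from m import *
cmd([.5582,-.0439,.16],-13)
```

```text
t 16.77 pos [ 0.4561 -0.2687  0.0026] yaw 9.12 F [-0.2 -0.5  0.3] w 0.0197 cmd txyz [ 0.5457 -0.8229 -0.6298] twist 0.1229
```

>>> arm_command --commands '[{"tx": 0,"ty": 0,"tz": -0.03,"twist": 0},{"tx": 0,"ty": 0,"tz": -0.1,"twist": 0},{"tx": 0,"ty": 0,"tz": -0.2,"twist": 0},{"tx": 0.02,"ty": -0.02,"tz": -0.32,"twist": 0.01},{"tx": 0.06,"ty": -0.08,"tz": -0.43,"twist": 0.03},{"tx": 0.12,"ty": -0.17,"tz": -0.53,"twist": 0.05},{"tx": 0.19,"ty": -0.28,"tz": -0.6,"twist": 0.07},{"tx": 0.27,"ty": -0.4,"tz": -0.63,"twist": 0.09}]' --grip_force 40

```text
t: 17.43
eef_pos: [0.5074, -0.1586, 0.1632]
ee_rot: [-3.141, -0.003, -0.128]
force: [2.4, -0.1, -6.0]
width: 0.0197
gripper_force: 40.0
```

Run:
```python
from m import *
cmd([.5583,-.0436,.16],-13)
```

```text
t 17.43 pos [ 0.5074 -0.1586  0.1632] yaw -7.34 F [ 2.4 -0.1 -6. ] w 0.0197 cmd txyz [ 0.143  -0.4822  0.0133] twist 0.0315
```

>>> arm_command --commands '[{"tx": 0.035,"ty": -0.12,"tz": 0,"twist": 0.01},{"tx": 0.07,"ty": -0.24,"tz": 0,"twist": 0.02},{"tx": 0.1,"ty": -0.34,"tz": 0,"twist": 0.03},{"tx": 0.125,"ty": -0.42,"tz": 0.01,"twist": 0.031},{"tx": 0.14,"ty": -0.47,"tz": 0.01,"twist": 0.031},{"tx": 0.143,"ty": -0.482,"tz": 0.01,"twist": 0.031},{"tx": 0.143,"ty": -0.482,"tz": 0.01,"twist": 0.031},{"tx": 0.143,"ty": -0.482,"tz": 0.01,"twist": 0.031}]'

```text
t: 18.1
eef_pos: [0.5564, -0.0445, 0.1573]
ee_rot: [3.141, 0.001, -0.221]
force: [0.3, 0.2, -4.6]
width: 0.0194
gripper_force: 40.0
```

Run:
```python
from m import *
import pickle
grab_frame('wrist');c=calibration('wrist');im=grab_frame('wrist');save(im,'w6.png')
cmd([.5583,-.0436,.085],-13)
z=get_state()['eef_pos'][2]+.0154
for uv in ([319,97],[316,308.5]): print(at('wrist',uv,z))
```

```text
t 18.20 pos [ 0.5566 -0.0449  0.1575] yaw -12.71 F [ 0.6 -0.4 -6. ] w 0.0199 cmd txyz [ 0.0058 -0.0067  0.29  ] twist 0.0016
[ 0.63579738 -0.06469464  0.1728955 ]
[ 0.52740277 -0.03896519  0.1728955 ]
```

View pics/w6.png

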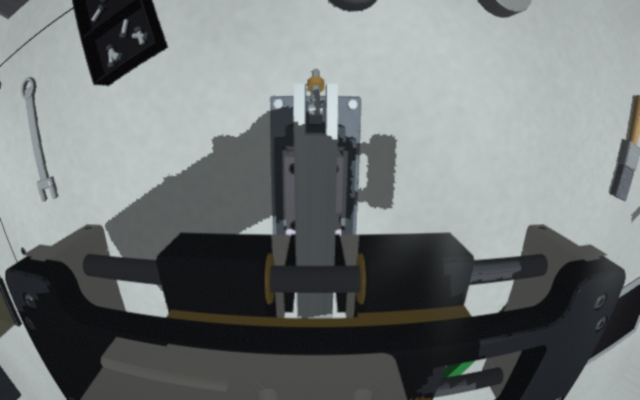

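The bar is held straight over the nest, its far fork (prongs at columns 300 and 332, row 80) framing the far bolt at (316,90).

>>> arm_command --commands '[{"tx": 0.006,"ty": -0.006,"tz": 0.03,"twist": 0.0016},{"tx": 0.006,"ty": -0.006,"tz": 0.08,"twist": 0.0016},{"tx": 0.006,"ty": -0.006,"tz": 0.14,"twist": 0.0016},{"tx": 0.006,"ty": -0.006,"tz": 0.2,"twist": 0.0016},{"tx": 0.006,"ty": -0.006,"tz": 0.25,"twist": 0.0016},{"tx": 0.006,"ty": -0.006,"tz": 0.28,"twist": 0.0016},{"tx": 0.006,"ty": -0.006,"tz": 0.29,"twist": 0.0016},{"tx": 0.006,"ty": -0.006,"tz": 0.29,"twist": 0.0016}]'

```text
t: 18.87
eef_pos: [0.5587, -0.0433, 0.0844]
ee_rot: [3.141, 0.001, -0.227]
force: [-0.1, 1.4, -5.6]
width: 0.0193
gripper_force: 40.0
```

Run:
```python
from m import *
cmd([.5583,-.0436,.06],-13)
```

```text
t 18.87 pos [ 0.5587 -0.0433  0.0844] yaw -12.98 F [-0.1  1.4 -5.6] w 0.0193 cmd txyz [-0.001   0.0013  0.0976] twist 0.0001
```

>>> arm_command --commands '[{"tx": -0.001,"ty": 0.003,"tz": 0.01,"twist": 0},{"tx": -0.001,"ty": 0.003,"tz": 0.022,"twist": 0},{"tx": -0.001,"ty": 0.003,"tz": 0.034,"twist": 0},{"tx": -0.001,"ty": 0.003,"tz": 0.046,"twist": 0},{"tx": -0.001,"ty": 0.003,"tz": 0.058,"twist": 0},{"tx": -0.001,"ty": 0.003,"tz": 0.068,"twist": 0},{"tx": -0.001,"ty": 0.003,"tz": 0.074,"twist": 0},{"tx": -0.001,"ty": 0.003,"tz": 0.074,"twist": 0}]'

```text
t: 19.53
eef_pos: [0.5584, -0.0436, 0.0661]
ee_rot: [3.141, 0.001, -0.226]
force: [-1.5, 0.2, -5.4]
width: 0.0198
gripper_force: 40.0
```

Run:
```python
from m import *
cmd([.5583,-.044,.0585],-13);print(np.round(get_state()['moment'],2))
```

```text
t 19.53 pos [ 0.5584 -0.0436  0.0661] yaw -12.95 F [-1.5  0.2 -5.4] w 0.0198 cmd txyz [0.0001 0.0017 0.0305] twist 0.0003
[-0.06  0.06  0.03]
```

>>> arm_command --commands '[{"tx": 0,"ty": 0.0015,"tz": 0.005,"twist": 0},{"tx": 0,"ty": 0.0015,"tz": 0.01,"twist": 0},{"tx": 0,"ty": 0.0015,"tz": 0.015,"twist": 0},{"tx": 0,"ty": 0.0015,"tz": 0.02,"twist": 0},{"tx": 0,"ty": 0.0015,"tz": 0.025,"twist": 0},{"tx": 0,"ty": 0.0015,"tz": 0.028,"twist": 0},{"tx": 0,"ty": 0.0015,"tz": 0.03,"twist": 0},{"tx": 0,"ty": 0.0015,"tz": 0.03,"twist": 0}]'

```text
t: 20.2
eef_pos: [0.5585, -0.0439, 0.0589]
ee_rot: [3.141, 0.0, -0.226]
force: [-0.2, -0.3, -5.1]
width: 0.0195
gripper_force: 40.0
```

Run:
```python
from m import *
cmd([.5583,-.044,.0576],-13);print(np.round(get_state()['moment'],2))
```

```text
t 20.20 pos [ 0.5585 -0.0439  0.0589] yaw -12.95 F [-0.2 -0.3 -5.1] w 0.0195 cmd txyz [-0.0006  0.0004  0.0053] twist 0.0003
[-0.03 -0.01 -0.01]
```

>>> arm_command --commands '[{"tx": 0,"ty": 0,"tz": 0.001,"twist": 0},{"tx": 0,"ty": 0,"tz": 0.002,"twist": 0},{"tx": 0,"ty": 0,"tz": 0.003,"twist": 0},{"tx": 0,"ty": 0,"tz": 0.004,"twist": 0},{"tx": 0,"ty": 0,"tz": 0.005,"twist": 0},{"tx": 0,"ty": 0,"tz": 0.005,"twist": 0},{"tx": 0,"ty": 0,"tz": 0.005,"twist": 0},{"tx": 0,"ty": 0,"tz": 0.005,"twist": 0}]'

```text
t: 20.87
eef_pos: [0.5585, -0.0439, 0.0578]
ee_rot: [3.142, -0.0, -0.226]
force: [0.6, 0.4, -4.8]
width: 0.0195
gripper_force: 40.0
```

>>> arm_command --commands '[{"tx": 0,"ty": 0,"tz": 0.001,"twist": 0},{"tx": 0,"ty": 0,"tz": 0.001,"twist": 0},{"tx": 0,"ty": 0,"tz": 0.002,"twist": 0},{"tx": 0,"ty": 0,"tz": 0.002,"twist": 0},{"tx": 0,"ty": 0,"tz": 0.003,"twist": 0},{"tx": 0,"ty": 0,"tz": 0.003,"twist": 0},{"tx": 0,"ty": 0,"tz": 0.003,"twist": 0},{"tx": 0,"ty": 0,"tz": 0.003,"twist": 0}]'

```text
t: 21.53
eef_pos: [0.5586, -0.0439, 0.0575]
ee_rot: [-3.142, -0.0, -0.226]
force: [-3.7, 1.7, 5.5]
width: 0.0195
gripper_force: 40.0
```

>>> arm_command --commands '[{"tx": 0,"ty": 0,"tz": 0,"twist": 0},{"tx": 0,"ty": 0,"tz": 0,"twist": 0},{"tx": 0,"ty": 0,"tz": 0,"twist": 0},{"tx": 0,"ty": 0,"tz": 0,"twist": 0},{"tx": 0,"ty": 0,"tz": 0,"twist": 0},{"tx": 0,"ty": 0,"tz": 0,"twist": 0},{"tx": 0,"ty": 0,"tz": 0,"twist": 0},{"tx": 0,"ty": 0,"tz": 0,"twist": 0}]' --claw 0.7

```text
t: 22.2
eef_pos: [0.5586, -0.0439, 0.057]
ee_rot: [-3.142, -0.0, -0.226]
force: [0.3, 0.4, 0.0]
width: 0.0603
gripper_force: 0.0
```

>>> arm_command --commands '[{"tx": 0,"ty": 0,"tz": -0.04,"twist": 0},{"tx": 0,"ty": 0,"tz": -0.1,"twist": 0},{"tx": 0,"ty": 0,"tz": -0.2,"twist": 0},{"tx": -0.05,"ty": 0,"tz": -0.32,"twist": 0},{"tx": -0.13,"ty": 0,"tz": -0.44,"twist": 0},{"tx": -0.22,"ty": 0,"tz": -0.54,"twist": 0},{"tx": -0.3,"ty": 0,"tz": -0.58,"twist": 0},{"tx": -0.32,"ty": 0,"tz": -0.58,"twist": 0}]'

```text
t: 22.87
eef_pos: [0.4798, -0.0256, 0.206]
ee_rot: [-3.138, -0.005, -0.225]
force: [0.9, -0.3, 1.1]
width: 0.0616
gripper_force: 0.0
```

Run:
```python
from m import *
grab_frame('wrist');grab_frame('wrist');c=calibration('wrist');im=grab_frame('wrist');cmd([.5583,-.044,.2],-13)
r=rect(im,'wrist',c,(.5581,-.0436),167,.073,(.12,.06))
save(cv2.resize(r,(800,400),interpolation=cv2.INTER_CUBIC),'r7.png')
```

```text
t 23.02 pos [ 0.4806 -0.0259  0.2027] yaw -12.91 F [-0.3 -0.5 -0.2] w 0.0613 cmd txyz [0.3191 0.0012 0.0111] twist 0.0005
```

View pics/r7.png

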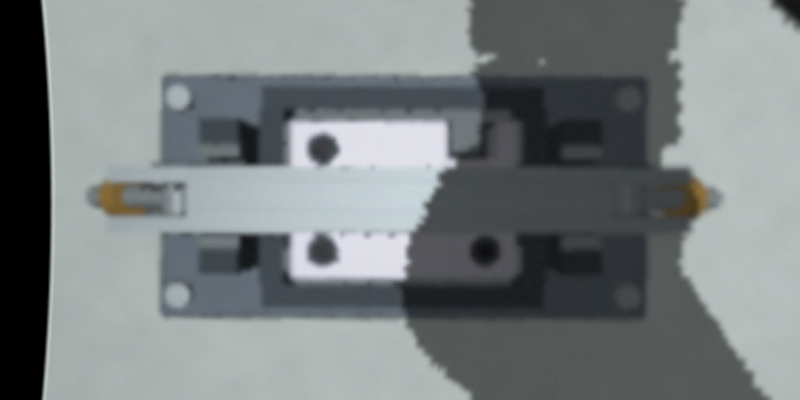

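The bar lies level in both saddles, its ends at columns 107 and 692 (centre 400), with the bolts in line with the forks. The notch is over the key. I'm handing the job in.

```bash
python3 -c "
from station import job_done
print(job_done())"
```

```text
the job is handed in; nothing more can be done
None
```

The cassette is home on the pocket floor with its notch over the key, the bar rests in both saddles centred to about 1 mm, nothing else was touched, and I handed the job in at about 23 s of the 72 s allowed.

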